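Unload the veneering jig and clamp the panels

ROBOT

A 6-joint arm with a two-finger parallel gripper is mounted at the origin on the work surface. World frame = base frame: x ahead of the robot, y to its left, z up, the work surface at z = 0. Lengths are in m, angles in rad, forces in N, time in s.
With the tool pointing down it reaches from about 0.35 to 0.975 m from the base axis. Payload 4.9 kg.
Tool frame: the origin (TCP) lies on the front face of the gripper's body, between the roots of the fingers; the fingertips stand 73 mm ahead of it and the grasp point (between the pads) lies 54 mm ahead of it (arm.pinch_z is the distance from the TCP to the grasp point, in m); z points along the fingers, y is the direction in which the jaws open and shut (so a half turn about z gives the same grasp; the last joint's range is limited). The gripper opens to 85 mm and grips with 20 to 120 N. Pads are 22 mm wide; open, the fingers measure 114 mm over their backs; the gripper's body (76 mm by 85 mm) begins 54 mm behind the grasp point. The pads swing forward as they close: fully open they stand 13 mm farther back than shut.
Start: joints at [1.051, 0.053, 1.613, -0, 1.476, -0.119], TCP at [0.244, 0.575, 0.304] pointing down, gripper open.
Joint ranges: [-3.01, 3.01], [-1.01, 2.22], [0.06, 2.58], [-1.02, 4.17], [0.09, 2.62], [-3.14, 3.14]. Speed limits (rad/s): [2.57, 2.57, 3.14, 3.14, 3.14, 3.14].

INTERFACE

Orientations are given as [roll, pitch, yaw] about the fixed x, y, z axes, in that order (R = Rz(yaw) Ry(pitch) Rx(roll)).
In Python, from rig import arm gives the robot as it stands. Calls block until the motion is done:
- arm.move_to(position, orientation): joint-space move of the TCP to a pose.
- arm.line_to(position, attitude=None, speed=0.15, threshold=None): straight line of the TCP; attitude=None keeps the orientation; speed is the mean speed in m/s. With threshold (N) it stops when the force on the tool has changed by that much, and returns True; else False.
- arm.move_joints(angles): joint-space move.
- arm.open() and arm.close_gripper(squeeze=None): open the fingers fully, or close them until they stop; squeeze is the grip in N (None keeps the last).
- arm.hold(seconds).
- arm.inverse_kinematics(position, orientation): joint angles nearest the present ones, or None.
- arm.get_state(): the state.
- arm.read_camera(name): name is "side" or "top"; returns (picture, depth): 400x640x3 uint8, red, green, blue; 400x640 float32, m along the optical axis (not along the pixel's ray), 0 where there is no reading.
- arm.camera_model(name): a dict with "vertical_fov" (degrees; the focal length in pixels is half the picture's height over the tangent of half this angle, whatever the lens; pixels are square), "cx", "cy" (the principal point, pixels), "R" (3x3) and "t" (3): a world point X has camera coordinates R X + t. Camera axes: x right, y down, z forward; pixel columns grow to the right and rows downward; lengths in m; the calibration is good to about 2 mm. A picture is of the moment at which its call begins. camera_model takes no time and is no camera call.
A pose or a line that the arm cannot do raises arm.IKError and nothing moves.
- arm.hand_in(): hands the job in, once; it reports no verdict.
The state is a dict: "clock": time; "joint_positions": joint angles; "qd": joint speeds; "tau": joint torques, N m; "ee_pos": TCP position; "eef_rot": TCP orientation; "wrist_force": force on the tool from outside, world axes, zero at the start; "torque": the same for the moment, N m; "width": opening from 0.0 (shut) to 1.0 (fully open).
Only numpy, scipy, OpenCV 4.12 (cv2) and the standard library are available. Lean on these libraries where they do the work, as an engineer would, in place of code of your own. Each camera call takes 0.05 s, during which the arm holds its last target.

TASK

The veneered panels sit flush in the nests of the wooden jig with no room for fingers: tip each one up by pressing down its end nearer the robot, lift it out and lay it flat, veneer up, in the clamping bed, one panel to a station. Once all of them are in, pump the hand lever through four full strokes, each one down to the stop and all the way up again, and leave it up. By the end, also press the raised ends of the emptied see-saw floors in the jig down level again, ready for the next batch, and leave the other things on the bench where they are.

Things in the scene. Friction and masses are not known exactly. Their poses are not given: they have to be found in the camera images.
- jig: Fixed wooden jig 186 x 232 x 56 mm, origin on the table under its middle. Three open-topped nests side by side, length along its x, 72 mm apart along y, between 16 mm ribs. A panel in a nest has 3 mm gap at each side and 4 mm at the +x end. The end wall at -x (nearer the robot) is 8 mm lower and 10 mm from the panel: the pressing end. Panel undersides rest 40 mm above the table.
- nest1 (a point): Nest 1 of the jig (-y side): centre of its mouth, level with the jig's top, axes as the jig's. Under the panel is a see-saw plate pivoted across the nest's middle: press the panel's top 48 mm toward -x from its centre and that end sinks about 17 mm to a stop while the +x end rises about 25 mm, clear of the jig. No other way in for fingers.
- nest2 (a point): Nest 2 of the jig (middle): centre of its mouth, level with the jig's top, axes as the jig's. Under the panel is a see-saw plate pivoted across the nest's middle: press the panel's top 48 mm toward -x from its centre and that end sinks about 17 mm to a stop while the +x end rises about 25 mm, clear of the jig. No other way in for fingers.
- nest3 (a point): Nest 3 of the jig (+y side): centre of its mouth, level with the jig's top, axes as the jig's. Under the panel is a see-saw plate pivoted across the nest's middle: press the panel's top 48 mm toward -x from its centre and that end sinks about 17 mm to a stop while the +x end rises about 25 mm, clear of the jig. No other way in for fingers.
- rocker1 (a joint): Angle of the black see-saw floor in nest 1: 0 level, 0.38 rad fully tipped (-x end down, +x end up), at its stop. Stiff: it stays where it is left, with or without a panel, which lies on it at the same angle. Plate 130 x 46 mm, upper face 40 mm above the table when level; emptied and tipped, its +x end stands up to 62 mm; 48 mm toward +x from the nest's centre, 2 to 4 N down level it.
- rocker2 (a joint): Angle of the black see-saw floor in nest 2: 0 level, 0.38 rad fully tipped (-x end down, +x end up), at its stop. Stiff: it stays where it is left, with or without a panel, which lies on it at the same angle. Plate 130 x 46 mm, upper face 40 mm above the table when level; emptied and tipped, its +x end stands up to 62 mm; 48 mm toward +x from the nest's centre, 2 to 4 N down level it.
- rocker3 (a joint): Angle of the black see-saw floor in nest 3: 0 level, 0.38 rad fully tipped (-x end down, +x end up), at its stop. Stiff: it stays where it is left, with or without a panel, which lies on it at the same angle. Plate 130 x 46 mm, upper face 40 mm above the table when level; emptied and tipped, its +x end stands up to 62 mm; 48 mm toward +x from the nest's centre, 2 to 4 N down level it.
- panel1_c (a point): Panel 1 (may be absent): flat laminated wood panel 140 x 50 x 16 mm, 75 g, pale wood with a 3.5 mm brown veneer layer on top. Point: its centre, half-way up; x along its 140 mm length, y along its 50 mm width, z out of the veneered face. Starts in one of the jig's nests, level, its top flush with the jig's top, centred (2 mm) on the nest. The panels are alike; any panel may be in any nest.
- panel2_c (a point): Panel 2 (may be absent): flat laminated wood panel 140 x 50 x 16 mm, 75 g, pale wood with a 3.5 mm brown veneer layer on top. Point: its centre, half-way up; x along its 140 mm length, y along its 50 mm width, z out of the veneered face. Starts in one of the jig's nests, level, its top flush with the jig's top, centred (2 mm) on the nest. The panels are alike; any panel may be in any nest.
- panel3_c (a point): Panel 3 (may be absent): flat laminated wood panel 140 x 50 x 16 mm, 75 g, pale wood with a 3.5 mm brown veneer layer on top. Point: its centre, half-way up; x along its 140 mm length, y along its 50 mm width, z out of the veneered face. Starts in one of the jig's nests, level, its top flush with the jig's top, centred (2 mm) on the nest. The panels are alike; any panel may be in any nest.
- station1 (a point): Station 1 of the clamping bed: centre of its flat floor, 20 mm above the table. An open bay 176 mm long (its x) and 66 mm wide (y), edged by ribs only 4 mm high; the three lie side by side at 78 mm pitch, station 1 at the -y side next to the pump. A panel lies lengthwise along x with 8 mm to spare on each long side, its centre 8 mm above this point.
- station2 (a point): Station 2 of the clamping bed: centre of its flat floor, 20 mm above the table. An open bay 176 mm long (its x) and 66 mm wide (y), edged by ribs only 4 mm high; the three lie side by side at 78 mm pitch, station 1 at the -y side next to the pump. A panel lies lengthwise along x with 8 mm to spare on each long side, its centre 8 mm above this point.
- station3 (a point): Station 3 of the clamping bed: centre of its flat floor, 20 mm above the table. An open bay 176 mm long (its x) and 66 mm wide (y), edged by ribs only 4 mm high; the three lie side by side at 78 mm pitch, station 1 at the -y side next to the pump. A panel lies lengthwise along x with 8 mm to spare on each long side, its centre 8 mm above this point.
- lever_grip (a point): Middle of the pump lever's black cross-bar handle: a level bar 24 mm thick and 100 mm long along this point's y (the bed's y). The lever reaches 170 mm from its pivot; when up, the pivot lies 160 mm away along the bed's +x and 58 mm lower. Handle 188 mm above the table when up, 88 mm when down; nothing stands above it, so it can be pressed from above.
- lever (a joint): Angle of the hydraulic pump's hand lever (beside the clamping bed at its -y side): 0 fully up, 0.60 rad fully down at its stop. A spring lifts it back up by itself when let go; pressing the handle down takes about 4 N at the top to 9 N at the bottom.
- glue_gun: Black glue gun lying on the bench, about 200 mm long; bystander, to be left alone. Origin: centre of its underside.
- bark: Piece of dark bark, about 130 mm; bystander, to be left alone. Origin: centre of its underside.
- glue_bottle: White glue bottle, 56 mm across, 150 mm tall, upright; bystander, to be left alone. Origin: centre of its underside.
- chisel: Wood chisel lying on the bench, 210 mm long, 24 mm high; bystander, to be left alone. Origin: centre of its underside.
- batten: Pale wood batten 200 x 24 x 18 mm; bystander, to be left alone. Origin: centre of its underside.
- mallet: Hammer lying on the bench; bystander, to be left alone. Origin: centre of its underside.
Not all that is in view belongs to the job. Leave any turquoise look-alike of the part that bears panel2_c alone. What is shaped like the part that bears panel1_c but blue is not meant.

How it is judged:
On the way, in this order (a step that is already met when the one before it is completed fails the run):
1. every panel lies flat in a station of the clamping bed, veneer up, one to a station, and has been let go (((x of panel1_c in the frame of station1 between -0.022 and 0.022 m and y of panel1_c in the frame of station1 between -0.014 and 0.014 m and z of panel1_c in the frame of station1 between 0.004 and 0.0115 m and angle between panel1_c's own z axis and vertical below 0.06 rad) or (x of panel1_c in the frame of station2 between -0.022 and 0.022 m and y of panel1_c in the frame of station2 between -0.014 and 0.014 m and z of panel1_c in the frame of station2 between 0.004 and 0.0115 m and angle between panel1_c's own z axis and vertical below 0.06 rad) or (x of panel1_c in the frame of station3 between -0.022 and 0.022 m and y of panel1_c in the frame of station3 between -0.014 and 0.014 m and z of panel1_c in the frame of station3 between 0.004 and 0.0115 m and angle between panel1_c's own z axis and vertical below 0.06 rad)) and ((x of panel2_c in the frame of station1 between -0.022 and 0.022 m and y of panel2_c in the frame of station1 between -0.014 and 0.014 m and z of panel2_c in the frame of station1 between 0.004 and 0.0115 m and angle between panel2_c's own z axis and vertical below 0.06 rad) or (x of panel2_c in the frame of station2 between -0.022 and 0.022 m and y of panel2_c in the frame of station2 between -0.014 and 0.014 m and z of panel2_c in the frame of station2 between 0.004 and 0.0115 m and angle between panel2_c's own z axis and vertical below 0.06 rad) or (x of panel2_c in the frame of station3 between -0.022 and 0.022 m and y of panel2_c in the frame of station3 between -0.014 and 0.014 m and z of panel2_c in the frame of station3 between 0.004 and 0.0115 m and angle between panel2_c's own z axis and vertical below 0.06 rad)) and ((x of panel3_c in the frame of station1 between -0.022 and 0.022 m and y of panel3_c in the frame of station1 between -0.014 and 0.014 m and z of panel3_c in the frame of station1 between 0.004 and 0.0115 m and angle between panel3_c's own z axis and vertical below 0.06 rad) or (x of panel3_c in the frame of station2 between -0.022 and 0.022 m and y of panel3_c in the frame of station2 between -0.014 and 0.014 m and z of panel3_c in the frame of station2 between 0.004 and 0.0115 m and angle between panel3_c's own z axis and vertical below 0.06 rad) or (x of panel3_c in the frame of station3 between -0.022 and 0.022 m and y of panel3_c in the frame of station3 between -0.014 and 0.014 m and z of panel3_c in the frame of station3 between 0.004 and 0.0115 m and angle between panel3_c's own z axis and vertical below 0.06 rad)) and contact force between each of panel1, panel2, panel3 and the fingers below 0.2 N), for 0.3 s.
2. first stroke: lever pressed down to its stop (within 0.06 rad) (value of joint lever above 0.54 rad), for 0.05 s.
3. first stroke: lever all the way up again (within 0.06 rad) (value of joint lever below 0.06 rad), for 0.05 s.
4. second stroke: lever pressed down to its stop (within 0.06 rad) (value of joint lever above 0.54 rad), for 0.05 s.
5. second stroke: lever all the way up again (within 0.06 rad) (value of joint lever below 0.06 rad), for 0.05 s.
6. third stroke: lever pressed down to its stop (within 0.06 rad) (value of joint lever above 0.54 rad), for 0.05 s.
7. third stroke: lever all the way up again (within 0.06 rad) (value of joint lever below 0.06 rad), for 0.05 s.
8. fourth stroke: lever pressed down to its stop (within 0.06 rad) (value of joint lever above 0.54 rad), for 0.05 s.
9. fourth stroke: lever all the way up again (within 0.06 rad) (value of joint lever below 0.06 rad), for 0.05 s.
At the end, for the whole second after the job is handed in: Each panel present lies flat (within 0.06 rad) and veneer up on the floor of a station, one to a station, centre within 22 mm lengthwise and 14 mm sideways of the station centre, at rest; after four full strokes with the panels loaded the lever is up and all see-saw floors level (below 0.06 rad) (((x of panel1_c in the frame of station1 between -0.022 and 0.022 m and y of panel1_c in the frame of station1 between -0.014 and 0.014 m and z of panel1_c in the frame of station1 between 0.004 and 0.0115 m and angle between panel1_c's own z axis and vertical below 0.06 rad) or (x of panel1_c in the frame of station2 between -0.022 and 0.022 m and y of panel1_c in the frame of station2 between -0.014 and 0.014 m and z of panel1_c in the frame of station2 between 0.004 and 0.0115 m and angle between panel1_c's own z axis and vertical below 0.06 rad) or (x of panel1_c in the frame of station3 between -0.022 and 0.022 m and y of panel1_c in the frame of station3 between -0.014 and 0.014 m and z of panel1_c in the frame of station3 between 0.004 and 0.0115 m and angle between panel1_c's own z axis and vertical below 0.06 rad)) and ((x of panel2_c in the frame of station1 between -0.022 and 0.022 m and y of panel2_c in the frame of station1 between -0.014 and 0.014 m and z of panel2_c in the frame of station1 between 0.004 and 0.0115 m and angle between panel2_c's own z axis and vertical below 0.06 rad) or (x of panel2_c in the frame of station2 between -0.022 and 0.022 m and y of panel2_c in the frame of station2 between -0.014 and 0.014 m and z of panel2_c in the frame of station2 between 0.004 and 0.0115 m and angle between panel2_c's own z axis and vertical below 0.06 rad) or (x of panel2_c in the frame of station3 between -0.022 and 0.022 m and y of panel2_c in the frame of station3 between -0.014 and 0.014 m and z of panel2_c in the frame of station3 between 0.004 and 0.0115 m and angle between panel2_c's own z axis and vertical below 0.06 rad)) and ((x of panel3_c in the frame of station1 between -0.022 and 0.022 m and y of panel3_c in the frame of station1 between -0.014 and 0.014 m and z of panel3_c in the frame of station1 between 0.004 and 0.0115 m and angle between panel3_c's own z axis and vertical below 0.06 rad) or (x of panel3_c in the frame of station2 between -0.022 and 0.022 m and y of panel3_c in the frame of station2 between -0.014 and 0.014 m and z of panel3_c in the frame of station2 between 0.004 and 0.0115 m and angle between panel3_c's own z axis and vertical below 0.06 rad) or (x of panel3_c in the frame of station3 between -0.022 and 0.022 m and y of panel3_c in the frame of station3 between -0.014 and 0.014 m and z of panel3_c in the frame of station3 between 0.004 and 0.0115 m and angle between panel3_c's own z axis and vertical below 0.06 rad)) and value of joint each of lever, rocker1, rocker2, rocker3 below 0.06 rad and linear speed of each of panel1, panel2, panel3 below 0.02 m/s); the robot touches nothing.
It fails at once if a bystander is moved by more than 3 cm (distance of any of glue_gun, bark, glue_bottle, chisel, batten, mallet from where it was at the start of the episode above 0.03 m).
Of panel1, panel2, panel3 only 2 to 3 are there at a start; the rules pass over those that are not, and their reading is None.
At some moment in a run one of panel1, panel2, panel3 may be knocked a few centimetres aside while the robot is not near it.
Once in a run the grip may slacken for a moment while it holds something.
It also fails if it takes over 210 s, if anything falls off the work surface, if the arm or the gripper's body presses on something with over 40 N, if the wrist force passes 120 N, or if a joint passes its speed limit or range.

## Working session

There is one attempt and no reset: what is moved stays moved. The work goes in short steps, each a Python script; the robot and the scene stay as the last script left them, time stands still between calls to the robot, and variables do not carry over. Pictures are saved under pics/ and viewed, and the job is handed in when it is done.

```bash
ls; mkdir -p pics
python3 - <<'E'
from rig import arm
import cv2,numpy as np
for n in ("top","side"):
    p,d=arm.read_camera(n); cv2.imwrite(f"pics/{n}0.png",cv2.cvtColor(p,cv2.COLOR_RGB2BGR)); np.save(f"pics/{n}0d.npy",d); np.save(f"pics/{n}0.npy",p)
    m=arm.camera_model(n); print(n,m, (d==0).mean())
print(arm.get_state(), arm.pinch_z)
E
```

```text
pics
top {'vertical_fov': 45.01612902236491, 'cx': 315.29342048615734, 'cy': 190.26136695848663, 'R': array([[ 0.00348726, -0.99973494,  0.02275733],
       [-0.99775812, -0.00499951, -0.06673635],
       [ 0.06683243, -0.02247358, -0.99751108]]), 't': array([-0.0279821 ,  0.54899405,  1.56081964])} 0.004234375
side {'vertical_fov': 45.994400013645425, 'cx': 329.23987672099014, 'cy': 197.0653488747548, 'R': array([[ 0.89203117, -0.45197273, -0.00102164],
       [-0.31017875, -0.61053378, -0.7287233 ],
       [ 0.32873931,  0.65036079, -0.68480749]]), 't': array([-0.47283832,  0.23793807,  1.64064623])} 0.00448828125
{'clock': 0.1, 'joint_positions': array([ 1.05101675e+00,  5.33095951e-02,  1.61415879e+00,  3.35406846e-05,
        1.47598798e+00, -1.18966156e-01]), 'qd': array([ 7.97895959e-05, -3.59555955e-03, -8.24473975e-04, -5.65442680e-04,
        2.67927180e-03, -9.58714974e-04]), 'tau': array([ 6.80890153e-04, -3.94903779e+01, -3.71364999e+01, -5.47167474e-05,
        3.90527493e-03,  1.28844792e-05]), 'ee_pos': array([0.2436153 , 0.57510376, 0.30277295]), 'eef_rot': array([-3.13974608e+00, -2.54343627e-04,  2.74077580e+00]), 'wrist_force': array([ 0.12953015, -0.02402091,  0.06078242]), 'torque': array([0.00123755, 0.01417433, 0.01975815]), 'width': 0.9994139736992474} 0.0539
```

View pics/top0.png

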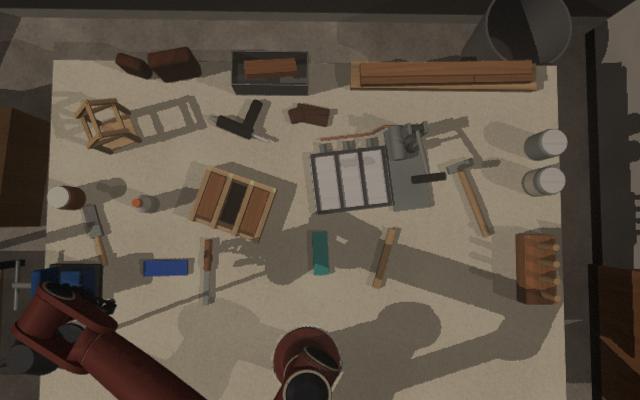

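View pics/side0.png

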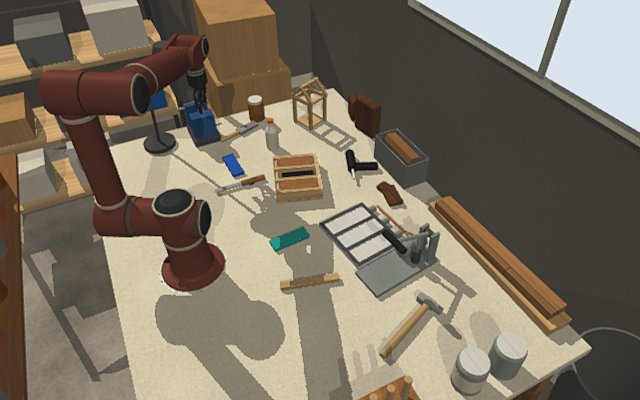

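The top view shows the jig at (233,203) with brown panels in its two outer nests and a dark, empty middle nest. The bed is at (350,180), the pump on its right and the lever's black handle at (428,178). Panel-shaped things are the brown ones in the jig at (211,197) and (256,206), the blue one at (166,268) and the turquoise one at (320,253). Only the brown ones fit the description. Next I'll confirm this in an enlarged crop.

```bash
cat > h.py <<'E'
import numpy as np,cv2
from rig import arm
def cam(n):
    m=arm.camera_model(n); f=200/np.tan(np.radians(m["vertical_fov"])/2); return m,f
def cloud(n,d):
    m,f=cam(n); v,u=np.mgrid[0:400,0:640].astype(float)
    P=np.stack([(u-m["cx"])/f*d,(v-m["cy"])/f*d,d],-1)
    return (P-m["t"])@m["R"]      # R^T (P - t)
def ray(n,uv,z):
    m,f=cam(n); uv=np.atleast_2d(uv).astype(float)
    D=np.c_[(uv[:,0]-m["cx"])/f,(uv[:,1]-m["cy"])/f,np.ones(len(uv))]@m["R"]; C=-m["R"].T@m["t"]
    return C+D*((z-C[2])/D[:,2])[:,None]
def proj(n,X):
    m,f=cam(n); c=np.atleast_2d(X)@m["R"].T+m["t"]; return np.c_[c[:,0]/c[:,2]*f+m["cx"],c[:,1]/c[:,2]*f+m["cy"]]
E
python3 - <<'E'
from h import *
a=cv2.imread("pics/top0.png"); 
cv2.imwrite("pics/c1.png",np.hstack([cv2.resize(a[150:250,180:290],None,fx=3.6,fy=4,interpolation=cv2.INTER_CUBIC),cv2.resize(a[110:230,300:450],None,fx=2.66,fy=3.333,interpolation=cv2.INTER_CUBIC)]))
b=cv2.imread("pics/side0.png"); cv2.imwrite("pics/c2.png",np.hstack([cv2.resize(b[140:220,260:340],(400,400)),cv2.resize(b[180:300,310:445],(400,400))]))
P=cloud("top",np.load("pics/top0d.npy"))
for u,v in [(211,197),(256,206),(233,203),(240,185),(228,220),(350,180),(325,180),(375,180),(428,178),(405,140),(300,300)]: print(u,v,P[v,u].round(4))
E
```

```text
211 197 [0.5235 0.3065 0.0559]
256 206 [0.4954 0.1633 0.0584]
233 203 [0.5052 0.2384 0.0436]
240 185 [0.5635 0.2174 0.0393]
228 220 [0.4509 0.2542 0.0389]
350 180 [ 0.5834 -0.1394  0.0196]
325 180 [ 0.5822 -0.057   0.0277]
375 180 [ 0.5835 -0.2212  0.023 ]
428 178 [ 0.5739 -0.3488  0.2055]
405 140 [ 0.7179 -0.3227  0.0153]
300 300 [ 0.1908  0.0226 -0.0054]
```

View pics/c1.png

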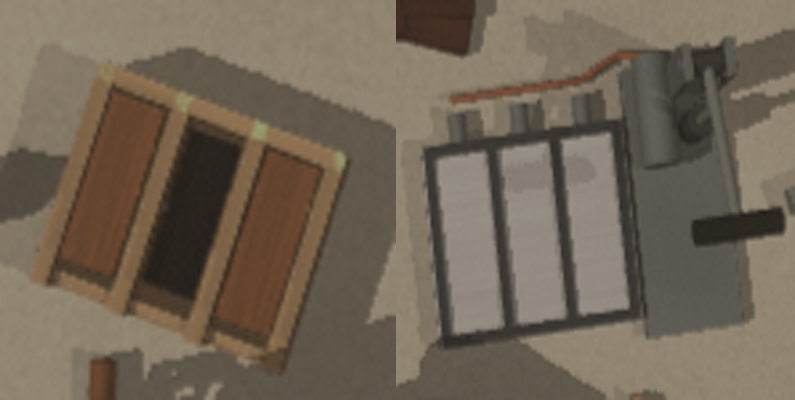

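View pics/c2.png

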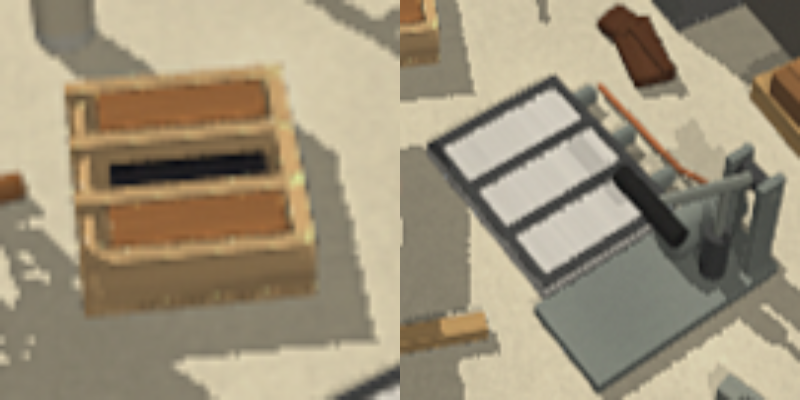

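The crop confirms that the only veneered panels are the two brown ones in the outer nests. The middle nest shows only its level black floor (z ≈ 0.039 at both ends). Next I'll measure the poses.

```bash
cat >> h.py <<'E'
def rects(mask,n,z,amin=100):
    cs,_=cv2.findContours(mask.astype(np.uint8),cv2.RETR_EXTERNAL,cv2.CHAIN_APPROX_NONE); out=[]
    for c in cs:
        if cv2.contourArea(c)<amin: continue
        W=ray(n,c[:,0,:],z)[:,:2].astype(np.float32)
        (cx,cy),(w,h),a=cv2.minAreaRect(W*1000); 
        if w<h: w,h,a=h,w,a+90
        a=(a+90)%180-90
        out.append((cv2.boundingRect(c),cx/1000,cy/1000,w,h,a))
    return out
E
python3 - <<'E'
from h import *
for n in ("top","side"):
    p=np.load(f"pics/{n}0.npy"); P=cloud(n,np.load(f"pics/{n}0d.npy")); hsv=cv2.cvtColor(p,cv2.COLOR_RGB2HSV); H,S,V=[hsv[...,i].astype(int) for i in range(3)]
    X,Y,Z=P[...,0],P[...,1],P[...,2]
    rj=(X>.35)&(X<.68)&(Y>.08)&(Y<.4)
    if n=="top": print("hsv panel",hsv[197,211],hsv[206,256],"wood",hsv[203,222],hsv[205,244],"bed",hsv[180,350],hsv[180,325],"base",hsv[200,410])
    m=rj&(H<12)&(S>110)&(V>50)&(Z>.045)
    for r in rects(m,n,.056): print(n,"panel",np.round(r[1:],3),r[0])
    m=rj&(Z>.03)
    for r in rects(m,n,.056): print(n,"jig",np.round(r[1:],3),r[0])
    rb=(X>.45)&(X<.72)&(Y>-.3)&(Y<.02)
    m=rb&(S<45)&(V>110)&(Z>.01)
    for r in rects(m,n,.02): print(n,"bay",np.round(r[1:],3),r[0])
    m=(X>.5)&(X<.64)&(Y<-.25)&(Y>-.45)&(V<60)&(Z>.17)
    for r in rects(m,n,.196 if n=="top" else .19,20): print(n,"lev",np.round(r[1:],3),r[0])
E
```

```text
hsv panel [ 12 139 101] [ 12 140 100] wood [ 16 107 121] [ 15 110 125] bed [ 14  33 146] [ 16  30 146] base [24 28 92]
top jig [  0.501   0.238 233.943 185.587  71.15 ] (188, 165, 89, 79)
top bay [ 5.75000e-01 -6.40000e-02  1.74793e+02  6.32190e+01  7.14400e+00] (315, 156, 25, 54)
top bay [ 5.85000e-01 -1.42000e-01  1.74933e+02  6.22130e+01  7.27100e+00] (339, 153, 25, 54)
top bay [  0.595  -0.219 174.85   62.936   7.255] (362, 150, 26, 55)
top lev [  0.576  -0.351 101.337  22.779 -81.567] (411, 173, 35, 11)
side jig [4.96000e-01 2.20000e-01 2.64160e+02 1.84869e+02 7.12540e+01] (273, 153, 51, 46)
side bay [  0.567  -0.291 180.162  45.072   7.322] (355, 247, 44, 27)
side bay [  0.58   -0.22  145.426  64.667   7.054] (349, 234, 42, 28)
side bay [ 5.85000e-01 -1.41000e-01  1.77237e+02  6.42750e+01  6.77500e+00] (337, 218, 47, 30)
side bay [ 5.75000e-01 -6.30000e-02  1.76097e+02  6.38640e+01  6.96600e+00] (325, 206, 46, 29)
side lev [  0.575  -0.357 108.317  25.963 -84.011] (382, 230, 25, 25)
```

```bash
cat > m.py <<'E'
from h import *
def panels(p,P,n="top",z=.056,roi=(.35,.68,.08,.42),zmin=.045):
    hsv=cv2.cvtColor(p,cv2.COLOR_RGB2HSV); H,S,V=[hsv[...,i].astype(int) for i in range(3)]
    X,Y,Z=P[...,0],P[...,1],P[...,2]
    m=(X>roi[0])&(X<roi[1])&(Y>roi[2])&(Y<roi[3])&(H<15)&(S>125)&(V>60)&(Z>zmin)
    m=cv2.morphologyEx(m.astype(np.uint8),cv2.MORPH_OPEN,np.ones((3,3)))
    return rects(m,n,z)
E
python3 - <<'E'
from m import *
for n in ("top","side"):
    p=np.load(f"pics/{n}0.npy"); P=cloud(n,np.load(f"pics/{n}0d.npy"))
    for r in panels(p,P,n): print(n,"panel",np.round(r[1:],3),r[0])
    c,yaw=np.array([.501,.238]),np.radians(-18.85); R=np.array([[np.cos(yaw),-np.sin(yaw)],[np.sin(yaw),np.cos(yaw)]])
    print(R@[0,-.072]+c, R@[0,.072]+c, c)
# IK checks at candidate poses
for y in (0,np.pi/2,-np.pi/2,np.pi):
    for pos in ([.52,.306,.25],[.48,.17,.25],[.575,-.064,.2],[.595,-.219,.2],[.576,-.351,.35]):
        q=arm.inverse_kinematics(pos,[np.pi,0,y+np.radians(-18.85)]); print(round(y,2),pos,None if q is None else np.round(q,2))
E
```

```text
top panel [  0.482   0.17  138.615  48.873 -18.917] (241, 188, 27, 45)
top panel [  0.528   0.308 138.557  49.988 -18.663] (197, 174, 28, 44)
[0.4777374  0.16986153] [0.5242626  0.30613847] [0.501 0.238]
side panel [  0.482   0.168 135.117  50.354 -19.009] (282, 178, 35, 11)
side panel [  0.528   0.304 135.422  49.082 -19.859] (280, 156, 33, 10)
[0.4777374  0.16986153] [0.5242626  0.30613847] [0.501 0.238]
0 [0.52, 0.306, 0.25] [ 0.41  0.04  1.72 -0.    1.38  2.31]
0 [0.48, 0.17, 0.25] [ 0.19 -0.19  1.93 -0.    1.4   2.09]
0 [0.575, -0.064, 0.2] [-0.24  0.03  1.82 -0.    1.3   1.66]
0 [0.595, -0.219, 0.2] [-0.47  0.16  1.68 -0.    1.31  1.43]
0 [0.576, -0.351, 0.35] [-0.66  0.15  1.44 -0.    1.56  1.24]
1.57 [0.52, 0.306, 0.25] [ 0.41  0.04  1.72 -0.    1.38  0.74]
1.57 [0.48, 0.17, 0.25] [ 0.19 -0.19  1.93 -0.    1.4   0.52]
1.57 [0.575, -0.064, 0.2] [-0.24  0.03  1.82 -0.    1.3   0.09]
1.57 [0.595, -0.219, 0.2] [-0.47  0.16  1.68  0.    1.31 -0.14]
1.57 [0.576, -0.351, 0.35] [-0.66  0.15  1.44  0.    1.56 -0.33]
-1.57 [0.52, 0.306, 0.25] [ 0.41  0.04  1.72  0.    1.38 -2.4 ]
-1.57 [0.48, 0.17, 0.25] [ 0.19 -0.19  1.93  0.    1.4  -2.62]
-1.57 [0.575, -0.064, 0.2] [-0.24  0.03  1.82  0.    1.3  -3.05]
-1.57 [0.595, -0.219, 0.2] [-0.47  0.16  1.68 -0.    1.31  3.  ]
-1.57 [0.576, -0.351, 0.35] [-0.66  0.15  1.44 -0.    1.56  2.81]
3.14 [0.52, 0.306, 0.25] [ 0.41  0.04  1.72  0.    1.38 -0.83]
3.14 [0.48, 0.17, 0.25] [ 0.19 -0.19  1.93  0.    1.4  -1.05]
3.14 [0.575, -0.064, 0.2] [-0.24  0.03  1.82  0.    1.3  -1.48]
3.14 [0.595, -0.219, 0.2] [-0.47  0.16  1.68  0.    1.31 -1.71]
3.14 [0.576, -0.351, 0.35] [-0.66  0.15  1.44  0.    1.56 -1.9 ]
```

The panels agree across the two views to 4 mm, nest 1 at (0.482, 0.170) and nest 3 at (0.528, 0.308), both at yaw about -18.8°. I'll tip both now.

```bash
cat >> h.py <<'E'
from scipy.spatial.transform import Rotation as Ro
def att(yaw,tilt=0.):  # yaw of panel x; tilt: +x end raised
    return (Ro.from_euler("z",yaw)*Ro.from_euler("y",-tilt)*Ro.from_matrix(np.diag([-1.,1,-1]))).as_euler("xyz")
def ax(yaw): return np.array([np.cos(yaw),np.sin(yaw),0])
YJ=np.radians(-18.8); YB=np.radians(7.2)
def snap(n,k):
    p,d=arm.read_camera(n); cv2.imwrite(f"pics/{n}{k}.png",cv2.cvtColor(p,cv2.COLOR_RGB2BGR)); np.save(f"pics/{n}{k}.npy",p); np.save(f"pics/{n}{k}d.npy",d); return p,cloud(n,d)
def st(): s=arm.get_state(); print("t",round(s["clock"],2),s["ee_pos"].round(4),"F",s["wrist_force"].round(1),"w",round(s["width"],3))
E
python3 - <<'E'
from h import *
arm.close_gripper(40); st()
for c in ([.528,.308,0],[.482,.170,0]):
    g=np.array(c)-.048*ax(YJ); a=att(YJ)
    arm.move_to(g+[0,0,.073+.085],a); st()
    print(arm.line_to(g+[0,0,.073+.060],speed=.08))
    print(arm.line_to(g+[0,0,.073+.032],speed=.03,threshold=14)); st()
    arm.line_to(g+[0,0,.073+.09],speed=.12)
arm.move_to([.40,.0,.35],att(YJ))
for n in ("top","side"): snap(n,1)
st()
E
python3 - <<'E'
import cv2,numpy as np
a=cv2.imread("pics/top1.png");b=cv2.imread("pics/side1.png")
cv2.imwrite("pics/c3.png",np.hstack([cv2.resize(a[150:250,180:280],(400,400)),cv2.resize(b[130:220,250:340],(400,400))]))
E
```

```text
t 0.87 [0.2438 0.5755 0.3039] F [ 0.  -0.6 -0.1] w 0.005
t 2.27 [0.4826 0.3244 0.1588] F [-0.2  1.5  0.2] w 0.0
False
True
t 3.42 [0.4815 0.3245 0.1142] F [-2.7 -1.6  8. ] w 0.003
t 4.62 [0.4364 0.1853 0.1575] F [-0.1  0.9  0.3] w 0.001
False
True
t 5.74 [0.4356 0.1862 0.1146] F [-3.  -0.1  7.2] w -0.001
t 7.44 [0.3998 0.0007 0.348 ] F [-0.6 -0.6 -0.4] w 0.003
```

View pics/c3.png

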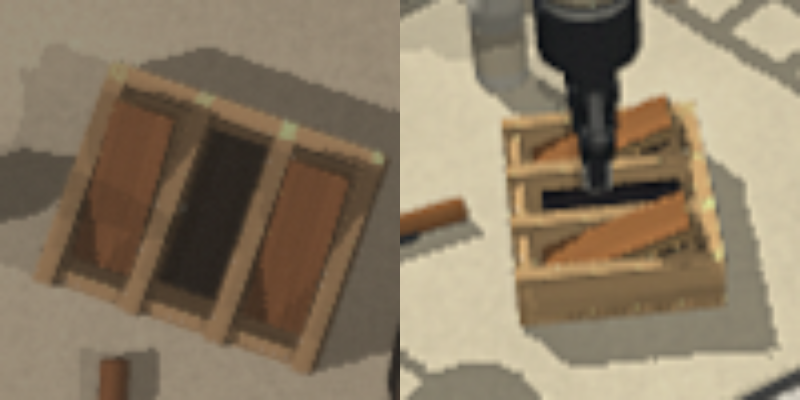

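Both panels are tipped with their +x ends above the jig (top crop (140,115) and (320,175)). Next I'll fit planes to their depth points.

```bash
cat > pm.py <<'E'
from h import *
def tipped(k,c,n="top"):
    p=np.load(f"pics/{n}{k}.npy"); P=cloud(n,np.load(f"pics/{n}{k}d.npy"))
    hsv=cv2.cvtColor(p,cv2.COLOR_RGB2HSV); H,S,V=[hsv[...,i].astype(int) for i in range(3)]
    e=ax(YJ); f=np.array([-e[1],e[0],0]); L=P-np.append(c,0); s=L@e; t=L@f; Z=P[...,2]
    m=(abs(t)<.03)&(abs(s)<.085)&(H<15)&(S>120)&(V>55)
    m=cv2.morphologyEx(m.astype(np.uint8),cv2.MORPH_OPEN,np.ones((3,3)))
    mi=cv2.erode(m,np.ones((3,3)))>0; m=m>0
    A=np.c_[s[mi],t[mi],np.ones(mi.sum())]; q=Z[mi]; 
    for _ in range(3):
        co=np.linalg.lstsq(A,q,rcond=None)[0]; r=abs(A@co-q); k2=r<.006; A,q=A[k2],q[k2]
    # rays onto the fitted plane for the edges
    cs=max(cv2.findContours(m.astype(np.uint8),cv2.RETR_EXTERNAL,cv2.CHAIN_APPROX_NONE)[0],key=cv2.contourArea)[:,0,:]
    out=[]
    for uv in cs:
        z=.06
        for _ in range(6):
            X=ray(n,uv,z)[0]; l=X-np.append(c,0); z=co@[l@e,l@f,1]
        out.append([l@e,l@f,z])
    out=np.array(out)
    print(n,"co",co.round(4),"tilt",np.arctan(co[0]).round(3),"s",np.percentile(out[:,0],[2,98]).round(4),"t",np.percentile(out[out[:,0]>.0][:,1],[3,97]).round(4),"z",out[:,2].min().round(4),out[:,2].max().round(4))
E
python3 - <<'E'
from pm import *
for c in ([.528,.308],[.482,.170]):
    for n in ("top","side"): tipped(1,np.array(c),n)
E
```

```text
top co [0.4072 0.0011 0.0589] tilt 0.387 s [-0.0679  0.0606] t [-0.0252  0.024 ] z 0.0308 0.0836
side co [ 0.3863 -0.1258  0.0579] tilt 0.369 s [0.0134 0.0595] t [-0.0293  0.0248] z 0.0619 0.0841
top co [ 0.4022 -0.0051  0.0592] tilt 0.382 s [-0.0684  0.0603] t [-0.0246  0.025 ] z 0.0313 0.084
side co [ 0.3938 -0.139   0.0578] tilt 0.375 s [-0.0645  0.0581] t [-0.0303  0.0248] z 0.0297 0.0842
```

```bash
cat > pick.py <<'E'
from h import *
def pick(c,dz=0.):
    T=.38; e=ax(YJ); n=-np.sin(T)*e+np.array([0,0,np.cos(T)])
    top=np.append(c,0)+(-.0037+.057*np.cos(T))*e+np.array([0,0,.057+.057*np.sin(T)+dz])
    g=top+.058*n; a=att(YJ,T)
    arm.open(); arm.move_to(g+.05*n,a); 
    print("hit",arm.line_to(g,speed=.06,threshold=10)); st()
    arm.close_gripper(45); arm.hold(.2); st()
    arm.line_to(g+[0,0,.03],speed=.05); st()
    arm.line_to(g+[0,0,.13],speed=.12); st()
    return g
E
python3 - <<'E'
from pick import *
pick(np.array([.528,.308]))
snap("side",2);snap("top",2)
E
python3 - <<'E'
import cv2,numpy as np
a=cv2.imread("pics/top2.png");b=cv2.imread("pics/side2.png")
cv2.imwrite("pics/c4.png",np.hstack([cv2.resize(a[130:250,170:290],(400,400)),cv2.resize(b[80:220,230:370],(400,400))]))
E
```

```text
hit False
t 10.61 [0.5544 0.2992 0.1324] F [-0.2 -0.   0.2] w 1.003
t 11.23 [0.5544 0.2992 0.1324] F [-0.6 -0.3  3.2] w 0.573
t 11.98 [0.5541 0.299  0.1619] F [-1.6 -0.7  0.1] w 0.569
t 12.97 [0.5538 0.2988 0.2607] F [-0.2 -0.7 -1.8] w 0.566
```

View pics/c4.png

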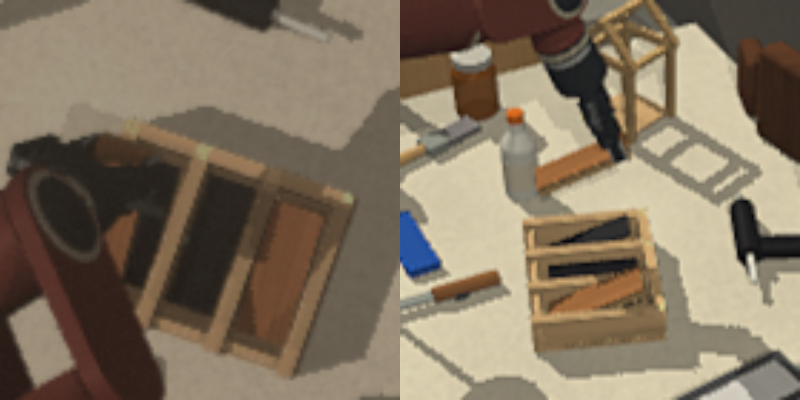

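The panel is held by its raised end (side crop (580,170)). Next I'll carry it to station 3, level, and check it at hover.

```bash
python3 - <<'E'
from h import *
S=np.array([.575,-.064,0]); e=ax(YB); f=np.array([-e[1],e[0],0])
g=S+.057*e+.004*f
a=att(YB)
p=arm.get_state()["ee_pos"]
arm.move_to([.56,.15,.27],att(YJ)); 
arm.move_to(g+[0,0,.17],a); st()
snap("side",3);snap("top",3)
E
python3 - <<'E'
import cv2,numpy as np
a=cv2.imread("pics/top3.png");b=cv2.imread("pics/side3.png")
cv2.imwrite("pics/c5.png",np.hstack([cv2.resize(a[110:250,270:410],(400,400)),cv2.resize(b[140:280,280:420],(400,400))]))
E
```

```text
t 14.63 [ 0.6312 -0.0512  0.1702] F [-0.3 -0.2 -0.8] w 0.573
```

View pics/c5.png

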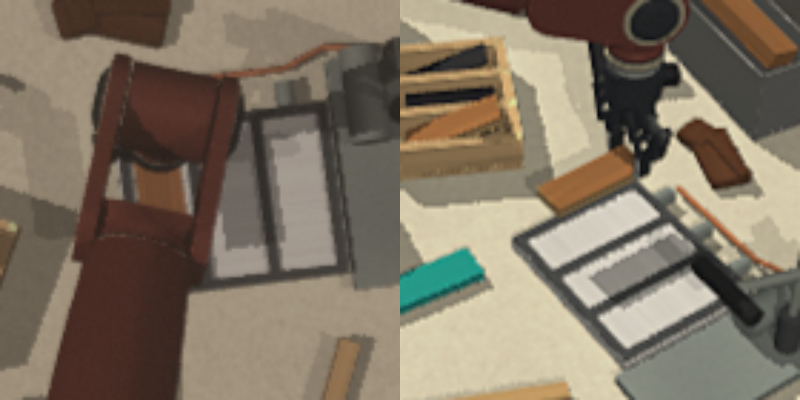

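```bash
cat > held.py <<'E'
from h import *
def held(k,n="side",roi=(.46,.72,-.3,.03),zr=(.025,.2)):
    p=np.load(f"pics/{n}{k}.npy"); P=cloud(n,np.load(f"pics/{n}{k}d.npy"))
    hsv=cv2.cvtColor(p,cv2.COLOR_RGB2HSV); H,S,V=[hsv[...,i].astype(int) for i in range(3)]
    X,Y,Z=np.moveaxis(P,-1,0)
    m=(X>roi[0])&(X<roi[1])&(Y>roi[2])&(Y<roi[3])&(Z>zr[0])&(Z<zr[1])&(H<15)&(S>120)&(V>90 if n=="side" else V>50)
    m=cv2.morphologyEx(m.astype(np.uint8),cv2.MORPH_OPEN,np.ones((3,3)))
    for c in cv2.findContours(m,cv2.RETR_EXTERNAL,cv2.CHAIN_APPROX_NONE)[0]:
        if cv2.contourArea(c)<80: continue
        mm=np.zeros_like(m); cv2.drawContours(mm,[c],-1,1,-1); mm=cv2.erode(mm,np.ones((3,3)))>0
        Q=P[mm]; c0=Q.mean(0); L=Q-c0; A=np.c_[L@ax(YB),L@np.array([-ax(YB)[1],ax(YB)[0],0]),np.ones(len(L))]
        co=np.linalg.lstsq(A,Q[:,2],rcond=None)[0]; z=co[2]
        W=ray(n,c[:,0,:],z)[:,:2].astype(np.float32); r=cv2.minAreaRect(W*1000)
        print(n,len(Q),"slopes",co[:2].round(3),"z",z.round(4),"rect",np.round(r[0],1),np.round(r[1],1),round(r[2],1))
E
python3 -c "
from held import *
held(3)
held(3,'top')
"
```

```text
side 221 slopes [-0.004 -0.037] z 0.11 rect [571.3 -60.3] [131.4  48.8] 8.7
top 135 slopes [0.032 0.035] z 0.1119 rect [587.1 -54.9] [43.3 46.4] 0.1
```

It is level (slope -0.004) and on target. Next I'll lower and release it, then fetch the second.

```bash
python3 - <<'E'
from pick import *
S=np.array([.575,-.064,0]); e=ax(YB); f=np.array([-e[1],e[0],0])
g=S+.057*e+.004*f; a=att(YB)
arm.line_to(g+[0,0,.105],speed=.1)
print(arm.line_to(g+[0,0,.090],speed=.02,threshold=4)); st()
arm.open(); st()
arm.line_to(g+[0,0,.18],speed=.12)
pick(np.array([.482,.170]))
snap("side",4); st()
E
python3 -c "
from held import *
held(4)
a=cv2.imread('pics/side4.png'); cv2.imwrite('pics/c6.png',cv2.resize(a[100:290,230:430],(800,600)))
"
```

```text
True
t 16.09 [ 0.6312 -0.0529  0.0947] F [-1.1 -0.5  4.2] w 0.569
t 16.55 [ 0.6302 -0.0527  0.0934] F [ 0.5 -0.   0.1] w 1.0
hit False
t 19.6 [0.5085 0.1612 0.1324] F [-0.5 -0.5  0.2] w 1.003
t 20.23 [0.5084 0.1611 0.1324] F [-1.9 -0.5  2.4] w 0.572
t 20.98 [0.5081 0.1611 0.1619] F [-0.5  0.8 -1.1] w 0.571
t 21.96 [0.5077 0.1609 0.2607] F [-0.7 -0.6 -0.7] w 0.571
t 22.01 [0.5076 0.1609 0.2605] F [-0.9 -0.7 -0.2] w 0.572
side 201 slopes [-0.076 -1.192] z 0.041 rect [571.6 -62.2] [136.2  50.1] 6.2
```

View pics/c6.png

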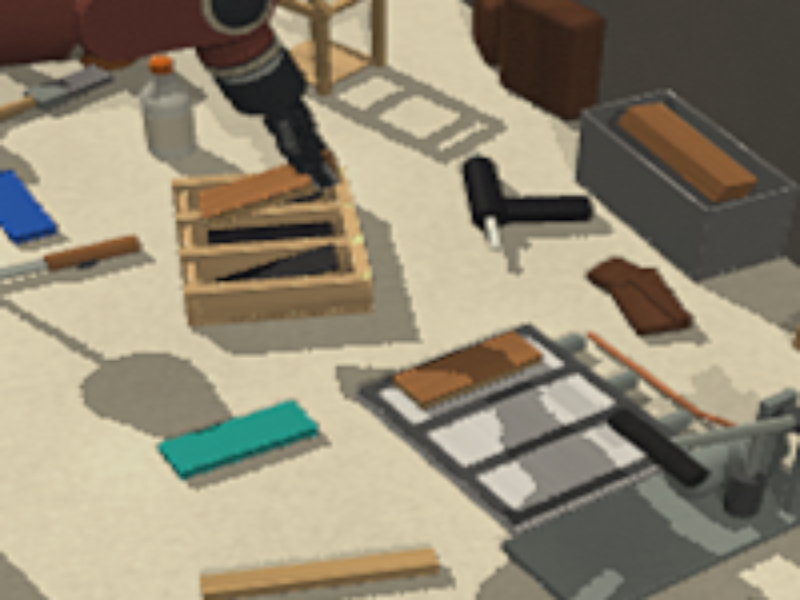

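The first panel lies flat in station 3 (crop (470,365)), and the second is held, with its floor in nest 1 left tipped. Next is station 2.

```bash
python3 - <<'E'
from pick import *
S=np.array([.585,-.142,0]); e=ax(YB); f=np.array([-e[1],e[0],0])
g=S+.057*e-.004*f; a=att(YB)
arm.move_to([.56,.08,.27],att(YJ)); arm.move_to(g+[0,0,.17],a); st(); snap("side",5)
E
python3 -c "
from held import *
held(5)
a=cv2.imread('pics/side5.png'); cv2.imwrite('pics/c7.png',cv2.resize(a[140:280,280:440],(640,560)))
"
```

```text
t 23.43 [ 0.6418 -0.137   0.1703] F [ 0.5  0.5 -0.7] w 0.571
side 423 slopes [-0.202 -0.958] z 0.0857 rect [ 570.2 -114.3] [166.9  77. ] 7.9
```

View pics/c7.png

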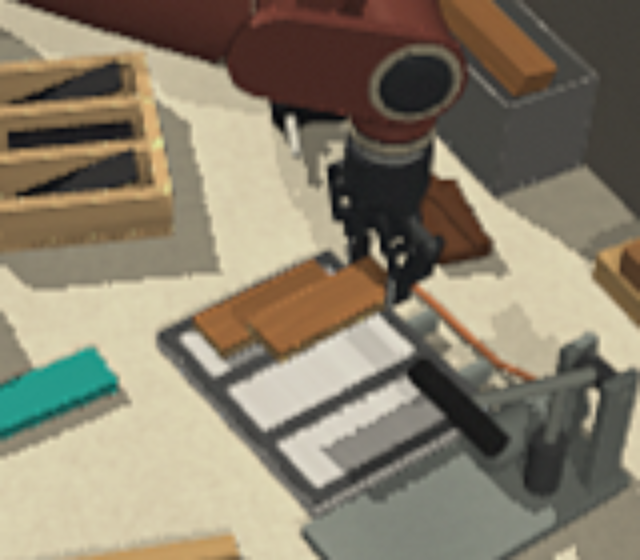

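The held panel hovers level over station 2 and overlaps the placed one only in this view. I'll lower it, release, and level the floors on the same trip. I'm doing that before pumping, because the final pumping needs the panels re-checked anyway.

```bash
python3 - <<'E'
from pick import *
S=np.array([.585,-.142,0]); e=ax(YB); f=np.array([-e[1],e[0],0])
g=S+.057*e-.004*f; a=att(YB)
arm.line_to(g+[0,0,.105],speed=.1)
print(arm.line_to(g+[0,0,.090],speed=.02,threshold=4)); st()
arm.open(); st()
arm.line_to(g+[0,0,.20],speed=.12)
arm.close_gripper()
C=np.array([.505,.239,0]); ej=ax(YJ); fj=np.array([-ej[1],ej[0],0])
for t in (-.072,.072):
    q=C+t*fj+.048*ej
    arm.move_to(q+[0,0,.073+.085],att(YJ))
    arm.line_to(q+[0,0,.073+.066],speed=.08)
    print(arm.line_to(q+[0,0,.073+.037],speed=.03,threshold=14)); st()
    arm.line_to(q+[0,0,.073+.09],speed=.12)
arm.move_to([.36,.12,.35],att(YJ)); 
snap("side",6);snap("top",6); st()
E
python3 -c "
from held import *
held(6); held(6,'top')
P=cloud('top',np.load('pics/top6d.npy'))
C=np.array([.505,.239,0]); ej=ax(YJ); fj=np.array([-ej[1],ej[0],0])
for t in (-.072,0,.072):
  print([tuple(np.round(P[int(round(v)),int(round(u))],3)) for u,v in proj('top',[C+t*fj+s*ej+[0,0,.04] for s in (-.05,-.03,0,.03,.055)])])
a=cv2.imread('pics/side6.png');b=cv2.imread('pics/top6.png'); cv2.imwrite('pics/c8.png',np.hstack([cv2.resize(a[130:290,240:440],(400,400)),cv2.resize(b[110:250,180:440],(400,400))]))
"
```

```text
True
t 24.85 [ 0.6422 -0.1389  0.0943] F [0.8 0.4 3.5] w 0.571
t 25.31 [ 0.6412 -0.1385  0.093 ] F [ 0.4 -0.4  0.1] w 1.0
True
t 29.57 [0.5274 0.1554 0.1125] F [-2.2 -0.8  6.9] w -0.001
True
t 32.05 [0.5738 0.2917 0.1125] F [-1.6 -0.6  5.7] w 0.001
t 33.98 [0.3603 0.1202 0.3492] F [0.2 0.2 0.6] w -0.002
side 253 slopes [-0.004 -0.056] z 0.0348 rect [ 582.8 -147.3] [135.4  48.8] 8.2
side 232 slopes [ 0.002 -0.064] z 0.0349 rect [575.  -57.3] [136.7  47.4] 7.3
top 478 slopes [-0.259  1.793] z 0.039 rect [575.5 -55.2] [134.5  46.6] 7.3
top 482 slopes [-0.224  2.795] z 0.039 rect [ 584.6 -144.6] [135.1  48.6] 8.0
[(np.float64(0.435), np.float64(0.187), np.float64(0.042)), (np.float64(0.454), np.float64(0.181), np.float64(0.04)), (np.float64(0.483), np.float64(0.172), np.float64(0.038)), (np.float64(0.509), np.float64(0.162), np.float64(0.041)), (np.float64(0.535), np.float64(0.153), np.float64(0.041))]
[(np.float64(0.457), np.float64(0.255), np.float64(0.038)), (np.float64(0.476), np.float64(0.248), np.float64(0.043)), (np.float64(0.505), np.float64(0.239), np.float64(0.039)), (np.float64(0.535), np.float64(0.23), np.float64(0.036)), (np.float64(0.557), np.float64(0.22), np.float64(0.04))]
[(np.float64(0.479), np.float64(0.325), np.float64(0.039)), (np.float64(0.499), np.float64(0.316), np.float64(0.037)), (np.float64(0.528), np.float64(0.307), np.float64(0.038)), (np.float64(0.557), np.float64(0.297), np.float64(0.039)), (np.float64(0.58), np.float64(0.289), np.float64(0.032))]
```

View pics/c8.png

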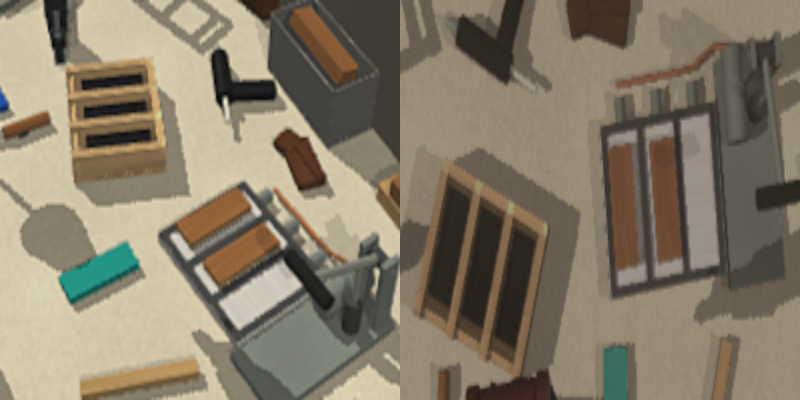

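All three floors look level (z ≈ 0.04 end to end), and both panels are in stations 3 and 2. The station 3 panel lies about 7 mm off-centre, so I'll check its flatness robustly in case it is sitting on a rib.

```bash
python3 -c "
from held import *
e=ax(YB); f=np.array([-e[1],e[0],0])
for n in ('top','side'):
  P=cloud(n,np.load('pics/%s6d.npy'%n)); p=np.load('pics/%s6.npy'%n)
  for c,S in (([.575,-.057,.036],[.575,-.064,0]),([.5845,-.146,.036],[.585,-.142,0])):
    L=P-np.array(c); s=L@e;t=L@f;Z=P[...,2]; m=(abs(s)<.06)&(abs(t)<.018)&(Z>.02)&(Z<.06)
    from scipy.optimize import least_squares
    A=np.c_[s[m],t[m],np.ones(m.sum())]; r=least_squares(lambda q:A@q-Z[m],[0,0,.036],loss='soft_l1',f_scale=.002)
    print(n,m.sum(),r.x.round(4),'rms',np.std(r.fun).round(5))
"
python3 -c "
import cv2
b=cv2.imread('pics/top6.png'); cv2.imwrite('pics/c9.png',cv2.resize(b[140:220,300:400],(750,600),interpolation=cv2.INTER_CUBIC))"
```

```text
top 407 [-0.0069 -0.0088  0.0357] rms 0.0034
top 408 [0.007  0.0329 0.0357] rms 0.00347
side 216 [ 0.0026 -0.0055  0.0349] rms 0.0031
side 242 [-0.0032  0.0092  0.0348] rms 0.00308
```

View pics/c9.png

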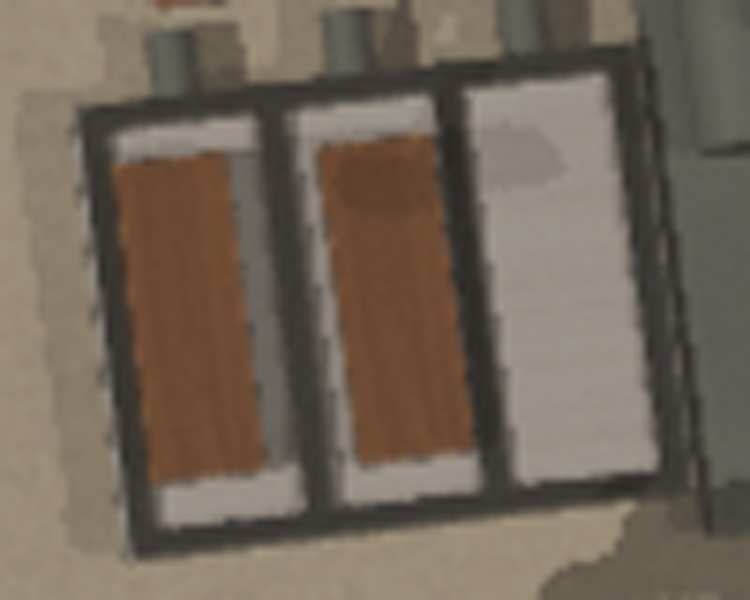

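Both panels lie flat (tilts well below 0.06, top z ≈ 0.0355) inside the ribs. Next I'll do the first pump stroke, watching forces.

```bash
cat > pump.py <<'E'
from h import *
H=np.array([.576,-.351,0]); e=ax(YB); a=att(YB)
def stroke():
    hit=arm.line_to(H-.006*e+[0,0,.073+.093],speed=.1,threshold=22); st(); arm.hold(.2); st()
    arm.line_to(H+[0,0,.073+.225],speed=.15); arm.hold(.4); print("hit",hit); st()
E
python3 - <<'E'
from pump import *
arm.move_to([.50,-.10,.36],a); arm.move_to(H+[0,0,.073+.225],a); st()
print(arm.line_to(H-.006*e+[0,0,.073+.093],speed=.1,threshold=22)); st(); arm.hold(.2); st(); snap("side",7)
arm.line_to(H+[0,0,.073+.225],speed=.15); arm.hold(.4); snap("side",8); st()
a=cv2.imread('pics/side7.png');b=cv2.imread('pics/side8.png'); cv2.imwrite('pics/c10.png',np.hstack([cv2.resize(a[130:290,300:480],(400,400)),cv2.resize(b[130:290,300:480],(400,400))]))
E
```

```text
t 36.05 [ 0.5764 -0.3497  0.2989] F [-0.2  0.2 -0.6] w 0.001
True
t 37.28 [ 0.5728 -0.352   0.1727] F [-2.8  2.7  8. ] w 0.0
t 37.48 [ 0.5728 -0.3519  0.1727] F [-2.8  2.8  8.7] w 0.001
t 38.98 [ 0.576  -0.351   0.2978] F [ 0.9 -1.4 -0.2] w -0.004
```

View pics/c10.png

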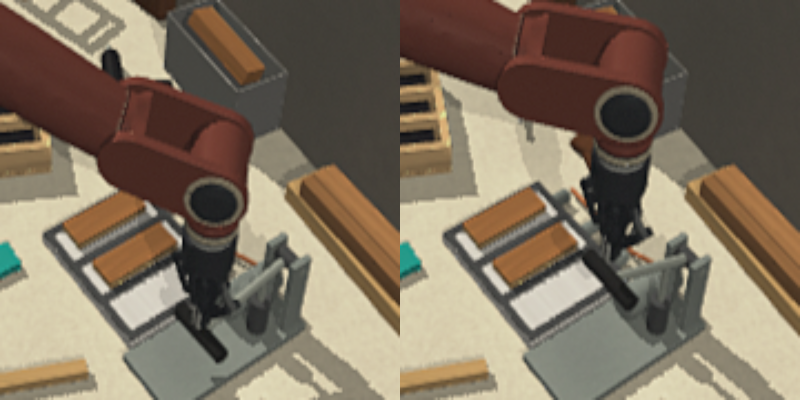

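The first stroke hit the stop at tip z 0.0997 (expected 0.100), and the lever sprang back up. Three more strokes follow.

Run:
```python
from pump import *
for _ in range(3): stroke()
arm.line_to(H+[0,0,.36],speed=.15); arm.move_to([.36,.12,.36],att(YJ)); arm.hold(.5)
snap("side",9);snap("top",9); st()
from held import held
held(9); held(9,'top')
P=cloud('top',np.load('pics/top9d.npy'))
C=np.array([.505,.239,0]); ej=ax(YJ); fj=np.array([-ej[1],ej[0],0])
for t in (-.072,0,.072):
  print([round(float(P[int(round(v)),int(round(u))][2]),3) for u,v in proj('top',[C+t*fj+s*ej+[0,0,.04] for s in (-.05,-.03,0,.03,.055)])])
p=np.load('pics/top9.npy'); V=p.max(2); X,Y,Z=np.moveaxis(P,-1,0)
m=(X>.5)&(X<.64)&(Y<-.25)&(Y>-.45)&(V<60)&(Z>.17); print("lev z",np.median(Z[m]),m.sum())
cv2.imwrite('pics/c11.png',cv2.cvtColor(np.vstack([np.load('pics/top9.npy')[60:320],]),cv2.COLOR_RGB2BGR))
```

```text
t 40.21 [ 0.5727 -0.3521  0.1727] F [-2.8  2.7  8.2] w -0.001
t 40.41 [ 0.5727 -0.352   0.1727] F [-3.6  2.6  8.7] w -0.0
hit True
t 41.8 [ 0.5759 -0.351   0.2976] F [0.4 0.4 0.3] w 0.002
t 43.03 [ 0.5728 -0.352   0.1728] F [-3.1  2.2  7.8] w 0.001
t 43.23 [ 0.5728 -0.3521  0.1728] F [-3.3  2.1  7.8] w 0.0
hit True
t 44.62 [ 0.5759 -0.351   0.2976] F [ 0.1 -0.   0.9] w -0.003
t 45.86 [ 0.5728 -0.3521  0.1728] F [-3.4  1.6  8.3] w 0.0
t 46.06 [ 0.5728 -0.352   0.1727] F [-3.1  2.4  7.9] w 0.004
hit True
t 47.45 [ 0.5759 -0.3509  0.2976] F [ 0.  -0.1  0. ] w 0.0
t 50.5 [0.36 0.12 0.36] F [ 1.2 -0.5  0.1] w 0.002
side 253 slopes [-0.077 -1.292] z 0.0399 rect [ 579.9 -151.9] [134.8  47.7] 6.7
side 233 slopes [-0.075 -1.186] z 0.0403 rect [572.3 -61.3] [136.1  48.4] 7.3
top 466 slopes [-0.01   0.016] z 0.0354 rect [575.8 -55.3] [134.8  46.7] 7.3
top 494 slopes [-0.363  4.049] z 0.0418 rect [ 584.2 -144.4] [133.5  48.5] 8.0
[0.043, 0.036, 0.043, 0.043, 0.041]
[0.034, 0.039, 0.044, 0.04, 0.043]
[0.032, 0.037, 0.039, 0.039, 0.039]
lev z 0.19676804685470822 252
```

View pics/c11.png

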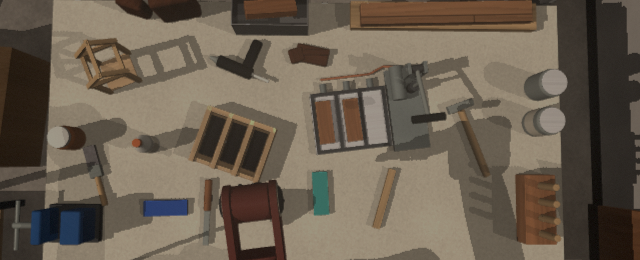

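View pics/side9.png

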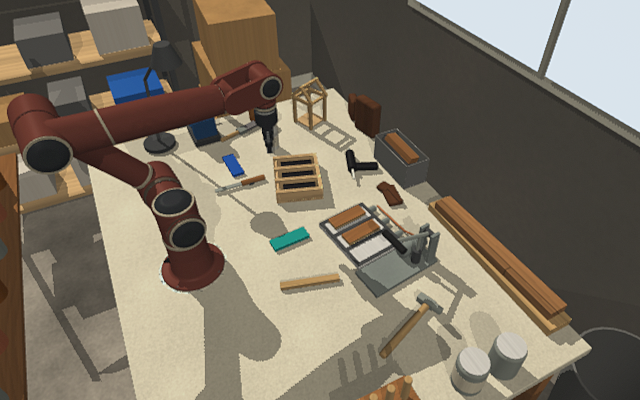

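The picture shows both panels in stations 3 and 2 at (326,122) and (352,120), the lever up at (428,117), the nests empty and the bystanders unmoved. One robust slope check of the floors, then I'll hand in.

Run:
```python
from h import *
from scipy.optimize import least_squares
P=cloud('top',np.load('pics/top9d.npy')); C=np.array([.505,.239,0]); e=ax(YJ); f=np.array([-e[1],e[0],0]); ok=True
def fit(c,e,f,hs,ht):
    L=P-c; s=L@e; t=L@f; Z=P[...,2]; m=(abs(s)<hs)&(abs(t)<ht)&(Z<.06)&(Z>.01); A=np.c_[s[m],t[m],np.ones(m.sum())]
    return least_squares(lambda q:A@q-Z[m],[0,0,.04],loss='soft_l1',f_scale=.003).x
for t in (-.072,0,.072):
    x=fit(C+t*f,e,f,.058,.016); print("floor",x.round(4)); ok&=abs(x[0])<.045
b=ax(YB); g=np.array([-b[1],b[0],0])
for c in ([.575,-.057,0],[.5845,-.146,0]):
    x=fit(np.array(c),b,g,.06,.018); print("panel",x.round(4)); ok&=np.hypot(x[0],x[1])<.05
if ok: arm.hand_in(); print("handed in")
```

```text
floor [ 0.0033 -0.0397  0.0398]
floor [-0.0065  0.0064  0.04  ]
floor [ 0.0001 -0.0056  0.0397]
panel [-0.0141 -0.0025  0.0353]
panel [-0.0014  0.0069  0.0354]
the job is handed in; nothing more can be done
handed in
```

I've handed the job in, and my last checks found everything in place. The rig gives no verdict.

- **Panels:** Only two panels were present, in nests 1 and 3. I tipped each up, lifted it by its raised end and laid it veneer up, in stations 2 and 3. In the last check both lay flat (tilt below 0.015, top at about 35 mm).
- **Off-centre panels:** The station 3 panel sits about 7–9 mm sideways of centre and the station 2 panel about 3–4 mm, against a limit of 14 mm. Part of each offset was deliberate, to give the fingers room.
- **See-saw floors:** I pressed the floors of nests 1 and 3 level again, before pumping. All three now read level lengthwise, within 0.007 rad.
- **Lever:** I gave it four full strokes. Each stopped at the bottom with the fingertips at about 99.7 mm, where 100 mm was expected. I saw it spring up on camera after the first stroke and at the end.
- **Other things on the bench:** By eye, nothing else has moved. I did not measure this.
- **Checks that disagreed:** Some simpler plane fits of the panels gave wild sideways slopes, because bad depth points at the edges got in. The robust fits, in both cameras after placing and in the top camera at the end, showed the panels flat, so I relied on those.

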